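Hang the test manifold on both latch hooks

ROBOT

A 7-joint arm with a two-finger parallel gripper is mounted at the origin on a cart in front of the work surface, level with it; the furniture and walls round the work are solid. World frame = base frame: x ahead of the robot, y to its left, z up, the work surface at z = 0. Lengths are in m, angles in rad, forces in N, time in s.
With the tool pointing down it reaches from about 0.425 to 0.875 m from the base axis. Payload 4.7 kg.
Tool frame: the origin (TCP) lies on the front face of the gripper's body, between the roots of the fingers; the fingertips stand 70 mm ahead of it and the grasp point (between the pads) lies 51 mm ahead of it; z points along the fingers, y is the line along which they close (so a half turn about z gives the same grasp; the last joint's range is limited). The gripper opens to 87 mm and grips with 3 to 60 N. Pads are 19 mm wide; open, the fingers measure 117 mm over their backs; the gripper's body (75 mm by 190 mm) begins 51 mm behind the grasp point.
Start: joints at [1.252, 0.321, -0.07, 1.45, 0.023, 1.371, -0.057], TCP at [0.212, -0.614, 0.292] pointing down, gripper open.
Joint ranges: [-2.86, 2.86], [-0.3, 2.09], [-1.38, 1.24], [0.06, 2.45], [-1.56, 4.7], [0.09, 2.05], [-2.69, 2.69]. Speed limits (rad/s): [2.57, 2.57, 3.14, 3.14, 3.14, 3.14, 3.14].

INTERFACE

Orientations are given as a 3x3 rotation matrix whose columns are the frame's x, y, z axes.
In Python, from cell import r, gripper_to, inverse_kinematics, optics, finder gives the robot as it stands. The module is installed in compiled form; this text tells all that it offers. Calls block until the motion is done:
- r.move_ptp(position, orientation): joint-space move of the TCP to a pose.
- r.move_l(position, rotation=None, speed=0.15, stop_force=None): straight line of the TCP; rotation=None keeps the orientation; speed is the mean speed in m/s. With stop_force (N) it stops when the force on the tool has changed by that much, and returns True; else False.
- r.move_j(angles): joint-space move.
- gripper_to(opening, effort=None): finger opening in m; effort is the grip in N (None keeps the last); returns when the fingers have stopped.
- r.sleep(seconds).
- inverse_kinematics(position, orientation): joint angles nearest the present ones, or None.
- r.observe(): the state.
- optics.capture(name): name is "scene" or "top" or "wrist"; returns (picture, depth): 420x560x3 uint8, red, green, blue; 420x560 float32, m along the optical axis (not along the pixel's ray), 0 where there is no reading.
- optics.camera_info(name): a dict with "intrinsics" (3x3 intrinsics, pixels), "pose" (4x4, takes a point from camera to world coordinates); the wrist camera has in their place "mount" (4x4, takes a point from camera to tool coordinates, whose origin is the TCP and whose axes are the flange's). Camera axes: x right, y up, looking along -z (the intrinsics and any distortion apply to the point x, -y, -z); pixel columns grow to the right and rows downward; lengths in m; the calibration is good to about 2 mm. A picture is of the moment at which its call begins: read the wrist's pose just before it. camera_info takes no time and is no camera call.
A pose or a line that the arm cannot do raises r.Unreachable and nothing moves.
- r.close_job(): hands the job in; it is judged then, once.
Trained networks look in the newest picture that a camera, given by its name, has taken for a name from the list of things; names that differ only in an ending like _2 or _b are one class to them, and where a whole thing is asked for, a point or a joint stands for the part that bears it (a point fixed in the world has none). Each returns a list of dicts, best first, with "confidence" (0 to 1); they miss things now and then, are a little off and sometimes report something else, mostly with a low value. They report only what shows in the picture. A call takes as long as a camera call.
- finder.find_in(camera, label): "position" ([x, y, z] in m, in world coordinates, good to about 4 mm: the middle of the surface that is visible of it).
- finder.regions_of(camera, label): "mask" (420x560 bool, what is visible of it).
- finder.landmark_of(camera, label): "position" ([x, y, z] in m, in world coordinates, good to about 4 mm: a listed point, or the origin of a listed thing).
The state is a dict: "time": time; "joints": joint angles; "qvel": joint speeds; "tau": joint torques, N m; "ee_pos": TCP position; "orientation": TCP orientation; "ft_force": force on the tool from outside, world axes, zero at the start; "moment": the same for the moment, N m; "gripper_width": finger opening in m; "grip_force": force on a finger pad.
Only numpy, scipy, OpenCV 4.12 (cv2) and the standard library are available. Lean on these libraries where they do the work, as an engineer would, in place of code of your own. Each camera call takes 0.05 s, during which the arm holds its last target. There are 200 camera calls.

TASK

Hang the aluminium manifold on the two latch hooks of its bench stand, plugged face towards you: press it gently down until the spring keepers of both hooks have snapped shut over its pipe ends, and before letting go pull it up firmly but gently to feel that both keepers hold it. Then let it down into the hooks and leave it hanging there; never put more than two and a half kilos of force on either hook, and leave the loose things around alone.

Things in the scene. Friction and masses are not known exactly. Their poses are not given: they have to be found in the camera images.
- manifold_mid (a point): centre of the manifold's bar, half-way up. The bar is a bright aluminium block 36 mm (x) by 170 mm (y) by 40 mm (z), in all 0.5 to 0.85 kg, standing on the bench; grasp it here across its 36 mm, where 60 mm of its length are free of fittings. Axes as the manifold
- manifold: origin under the middle of the bar; y along it, z up. The -x face has four plugs 3 mm proud (plugged face, towards the robot at the start); two hex nipples stand 36 mm out of the top at y = +-62 mm. From each end a steel pipe, 16 mm thick, reaches to y = +-140 mm, axis 28 mm above the underside, with a 23 mm collar at the bar and one on the last 6 mm, 42 mm of bare pipe between
- end_l (a point): point on the axis of the manifold's left (+y) pipe end, 115 mm from the middle, where it belongs in the left hook
- end_r (a point): the same on the right (-y) pipe end, for the right hook
- stand: grey steel stand fixed on the bench, 300 mm wide; origin on the bench midway between the hooks, -x = front (robot side), hooks 230 mm apart along y. Each hook is a mouth open upward, 18 mm wide inside; its front lip flares forward to a rim 28 mm above a seated pipe's axis, its back is 40 mm above it. A pipe coming down meets the keeper about 32 mm above its seat
- post_l: left (+y) upright, dark slotted steel, 36 mm wide, 186 mm high; origin on the bench plumb below the middle of its hook's mouth (the upright is 32 mm behind), axes as the stand. The hook, 22 mm wide, is clamped in the slot by eye: a seated pipe's axis lies 108 to 132 mm above the origin, not known better, left and right apart by up to 24 mm. A hook bears 25 N at most
- post_r: right (-y) upright, dark slotted steel, 36 mm wide, 186 mm high; origin on the bench plumb below the middle of its hook's mouth (the upright is 32 mm behind), axes as the stand. The hook, 22 mm wide, is clamped in the slot by eye: a seated pipe's axis lies 108 to 132 mm above the origin, not known better, left and right apart by up to 24 mm. A hook bears 25 N at most
- keeper_l (a joint): spring keeper of the left hook: a steel tongue 13 mm wide, 25 mm long, hinged at the mouth's back and pointing forward across it. 0 = shut; grows to about 0.8 rad as the pipe presses it down (3 to 8 N each) and springs back to 0 only when the pipe is within 2 mm of the hook's floor. Shut, it cannot go upward: it stops a seated pipe after a lift of about 11 mm
- keeper_r (a joint): spring keeper of the right hook: a steel tongue 13 mm wide, 25 mm long, hinged at the mouth's back and pointing forward across it. 0 = shut; grows to about 0.8 rad as the pipe presses it down (3 to 8 N each) and springs back to 0 only when the pipe is within 2 mm of the hook's floor. Shut, it cannot go upward: it stops a seated pipe after a lift of about 11 mm
- die_segment: a blue-grey steel crimping die segment, 44 x 23 x 42 mm; loose, to be left alone; origin at the centre of its underside
- caliper: a steel vernier caliper lying flat, 200 mm long, 72 mm over the jaws; loose, to be left alone; origin at the centre of its underside
- coupler: a bright quick coupler lying down, 50 mm long, 25 mm thick; loose, to be left alone; origin at the centre of its underside

How it is judged:
By the outcome, as a careful person would: the job done as asked, in the order asked, and still so for the second after the job is handed in, with the robot touching nothing.
It also fails if it takes over 67 s, if anything falls off the work surface, if the arm or the gripper's body presses on something with over 40 N, if the wrist force passes 120 N, or if a joint passes its speed limit or range.

## Working session

There is one attempt and no reset: what is moved stays moved. The work goes in short steps, each a Python script; the robot and the scene stay as the last script left them, time stands still between calls to the robot, and variables do not carry over. Pictures are saved under pics/ and viewed, at most 10 in all, crops included, and the job is handed in when it is done.

```bash
mkdir -p pics; cat > h.py <<'E'
import numpy as np, cv2
from cell import r, gripper_to, inverse_kinematics, optics, finder
np.set_printoptions(precision=4,suppress=True)
def snap(cam,name):
    p,d=optics.capture(cam); cv2.imwrite(f'pics/{name}.png',p[:,:,::-1]); return p,d
def cloud(cam,d,T=None):
    ci=optics.camera_info(cam); K=np.array(ci['intrinsics']); T=np.array(ci['pose']) if T is None else T
    v,u=np.mgrid[:d.shape[0],:d.shape[1]]
    P=np.stack([(u-K[0,2])/K[0,0]*d,-(v-K[1,2])/K[1,1]*d,-d],-1)
    return P@T[:3,:3].T+T[:3,3]
E
python3 - <<'E'
from h import *
for cam in ('scene','top'):
    p,d=snap(cam,cam+'0'); print(cam,{k:(v if k!='pose' else np.array(v)) for k,v in optics.camera_info(cam).items()})
    for l in ['manifold_mid','manifold','end_l','end_r','stand','post_l','post_r']:
        print(l,[(np.array(x['position']),round(x['confidence'],2)) for x in finder.landmark_of(cam,l)[:2]])
    for l in ['die_segment','caliper','coupler']:
        print(l,[(np.array(x['position']),round(x['confidence'],2)) for x in finder.find_in(cam,l)[:2]])
s=r.observe(); print(s['time'],s['ee_pos'],np.array(s['orientation']),s['ft_force'])
E
cd pics; python3 -c "
import cv2,numpy as np
cv2.imwrite('both0.png',cv2.resize(np.vstack([cv2.imread('scene0.png'),cv2.imread('top0.png')]),None,fx=.71,fy=.71))"
```

```text
scene {'intrinsics': array([[428.9267,   0.    , 282.33  ],
       [  0.    , 428.9267, 201.7267],
       [  0.    ,   0.    ,   1.    ]]), 'pose': array([[-0.5646,  0.4331, -0.7026, -0.09  ],
       [-0.8254, -0.294 ,  0.482 ,  0.4134],
       [ 0.0022,  0.8521,  0.5234,  0.6257],
       [ 0.    ,  0.    ,  0.    ,  1.    ]])}
manifold_mid [(array([ 0.4416, -0.016 ,  0.0183]), 0.69)]
manifold [(array([ 0.4377, -0.0114, -0.0031]), 0.96)]
end_l [(array([ 0.4479, -0.1293,  0.0266]), 0.65), (array([0.4237, 0.0989, 0.0255]), 0.55)]
end_r [(array([ 0.4479, -0.1293,  0.0266]), 0.65), (array([0.4237, 0.0989, 0.0255]), 0.55)]
stand [(array([ 0.6544, -0.0404, -0.0004]), 0.8), (array([0.4215, 0.0983, 0.027 ]), 0.65)]
post_l [(array([ 0.6845, -0.1556,  0.0023]), 0.97), (array([ 0.6282,  0.0691, -0.0016]), 0.72)]
post_r [(array([ 0.6845, -0.1556,  0.0023]), 0.97), (array([ 0.6282,  0.0691, -0.0016]), 0.72)]
die_segment [(array([0.5616, 0.2645, 0.0276]), 0.75)]
caliper [(array([ 0.5227, -0.3133,  0.0048]), 0.97)]
coupler [(array([ 0.648 , -0.2665,  0.0214]), 0.66)]
top {'intrinsics': array([[392.
[... 514 characters left out ...]
16, -0.1262,  0.0285]), 0.65)]
end_r [(array([0.4227, 0.1005, 0.0263]), 0.91), (array([ 0.4516, -0.1262,  0.0285]), 0.65)]
stand [(array([ 0.6549, -0.0423, -0.001 ]), 0.83)]
post_l [(array([ 0.685 , -0.1512,  0.0003]), 0.74), (array([0.6269, 0.069 , 0.0005]), 0.63)]
post_r [(array([ 0.685 , -0.1512,  0.0003]), 0.74), (array([0.6269, 0.069 , 0.0005]), 0.63)]
die_segment [(array([0.5619, 0.2595, 0.0373]), 0.69)]
caliper [(array([ 0.5328, -0.3166,  0.0036]), 0.9), (array([ 0.7115, -0.1426,  0.1461]), 0.27)]
coupler [(array([ 0.6493, -0.2738,  0.0204]), 0.48)]
1.1 [ 0.2123 -0.6144  0.2923] [[ 0.9451  0.3267  0.    ]
 [ 0.3267 -0.9451 -0.0001]
 [-0.      0.0001 -1.    ]] [-0.4981  0.4502 -0.0074]
```

View pics/both0.png

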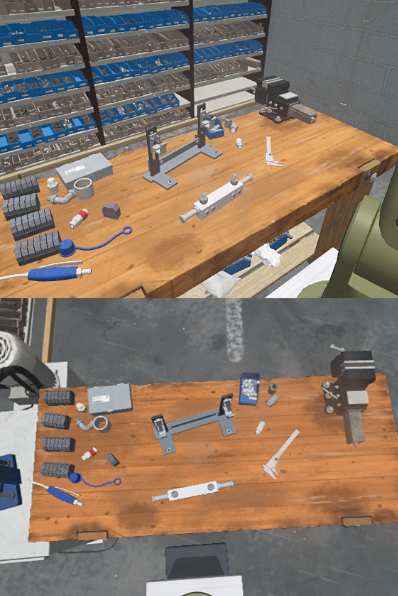

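The scene picture (upper half) shows the manifold in front at about (213,192) and the stand behind it with its two uprights at (155,145) and (200,120). The networks agree on both. Next I'll plan a close wrist look at the hooks.

```bash
python3 - <<'E'
from h import *
ci=optics.camera_info('wrist'); print(ci)
def R(yaw,tilt=0,s=1):
    x=np.array([np.cos(yaw),np.sin(yaw),0]);z=np.array([0,0,-1.]);
    y=s*x; xx=np.cross(y,z); return np.stack([xx,y,z],1)
for s in (1,-1):
    for n,p,yaw in (('g',(.438,-.0145,.071),.116),('over',(.656,-.042,.25),.251),('seat',(.656,-.042,.17),.251),('view',(.52,-.07,.3),.251),('view2',(.48,-.09,.35),.251)):
        print(s,n,inverse_kinematics(p,R(yaw,0,s)))
E
```

```text
{'intrinsics': array([[355.4993,   0.    , 284.4372],
       [  0.    , 355.4993, 204.7645],
       [  0.    ,   0.    ,   1.    ]]), 'mount': array([[-0.0005,  0.9679,  0.2514,  0.0681],
       [ 1.    ,  0.0003,  0.0008,  0.0004],
       [ 0.0007,  0.2514, -0.9679, -0.0915],
       [ 0.    ,  0.    ,  0.    ,  1.    ]])}
1 g [ 0.7859  0.2062 -0.8554  2.1584  0.2059  0.8574 -0.0788]
1 over [ 0.5821  0.4583 -0.7535  1.4667  0.3161  1.3411  0.0593]
1 seat [ 0.563   0.518  -0.7203  1.5541  0.3573  1.2051  0.0298]
1 view [ 0.7666  0.0943 -0.7199  1.7274  0.0638  1.3436  0.2856]
1 view2 [ 0.8377 -0.0291 -0.6847  1.7269 -0.0186  1.4373  0.4067]
-1 g None
-1 over [-0.7315  0.5453  1.0663  1.518  -0.4824  1.3641 -2.5176]
-1 seat [-0.7319  0.6383  1.0657  1.6045 -0.5817  1.2501 -2.4503]
-1 view None
-1 view2 [ 1.5634 -0.0517 -1.3658  1.7149 -0.0511  1.4374 -2.6859]
```

```bash
cat >> h.py <<'E'
M=np.array(optics.camera_info('wrist')['mount'])
def lookat(eye,tgt,up=(0,0,1)):
    z=np.array(eye,float)-tgt; z/=np.linalg.norm(z); x=np.cross(up,z); x/=np.linalg.norm(x)
    T=np.eye(4); T[:3,:3]=np.stack([x,np.cross(z,x),z],1); T[:3,3]=eye; return T
def wristpose():
    s=r.observe(); T=np.eye(4); T[:3,:3]=s['orientation']; T[:3,3]=s['ee_pos']; return T@M
E
python3 - <<'E'
from h import *
c=np.array([.656,-.042,.12]); f=np.array([-.9687,-.2484,0])
best=None
for el in (30,40,50,60):
  for dist in (.3,.36,.42):
    e=np.radians(el); eye=c+dist*(np.cos(e)*f+np.sin(e)*np.array([0,0,1]))
    T=lookat(eye,c)@np.linalg.inv(M); q=inverse_kinematics(T[:3,3],T[:3,:3])
    print(el,dist,T[:3,3],q)
    if q is not None and best is None: best=T
if best is not None:
    r.move_ptp(best[:3,3],best[:3,:3]); W=wristpose(); p,d=snap('wrist','w1'); np.savez('w1',p=p,d=d,W=W)
    for l in ['post_l','keeper_l','keeper_r','stand']:
        print(l,[(np.array(x['position']),round(x['confidence'],2)) for x in finder.find_in('wrist',l)[:3]],
         [(np.array(x['position']),round(x['confidence'],2)) for x in finder.landmark_of('wrist',l)[:3]])
    print(r.observe()['time'])
E
```

```text
30 0.3 [ 0.4721 -0.0888  0.18  ] None
30 0.36 [ 0.4218 -0.1017  0.21  ] None
30 0.42 [ 0.3714 -0.1147  0.24  ] None
40 0.3 [ 0.485  -0.0855  0.212 ] None
40 0.36 [ 0.4405 -0.097   0.2506] None
40 0.42 [ 0.396  -0.1084  0.2891] None
50 0.3 [ 0.5031 -0.0809  0.2412] [ 0.8732 -0.2744 -0.4227  2.4177 -1.4328  0.6446  0.1943]
50 0.36 [ 0.4657 -0.0905  0.2872] None
50 0.42 [ 0.4284 -0.1001  0.3332] None
60 0.3 [ 0.5258 -0.0751  0.2668] [ 0.7353 -0.2529 -0.3823  2.2586 -0.9252  0.6277 -0.3491]
60 0.36 [ 0.4967 -0.0825  0.3188] None
60 0.42 [ 0.4677 -0.09    0.3707] None
post_l [(array([ 0.7096, -0.145 ,  0.1448]), 0.74), (array([0.6531, 0.0672, 0.1442]), 0.65)] []Traceback (most recent call last):
  File "<stdin>", line 14, in <module>
ValueError: it knows: caliper, coupler, die_segment, end, manifold, manifold_mid, post, stand
```

```bash
python3 - <<'E'
from h import *
z=np.load('w1.npz'); P=cloud('wrist',z['d'],z['W']); np.save('P1',P)
u=z['p'][:,:,::-1].copy(); cv2.imwrite('pics/w1b.png',cv2.resize(u,(800,600)))
print(r.observe()['time'])
# stand frame
L=np.array([.6275,.069]);Rr=np.array([.6847,-.1535]); ey=(L-Rr)/np.linalg.norm(L-Rr); ex=np.array([ey[1],-ey[0]])
for n,o in (('L',L),('R',Rr)):
    a=(P[...,:2]-o)@ex; b=(P[...,:2]-o)@ey; h=P[...,2]
    ok=(z['d']>0)&(abs(b)<.02)&(a>-.045)&(a<.05)&(h>.07)
    print(n)
    for lo in np.arange(-.045,.05,.004):
        k=ok&(a>=lo)&(a<lo+.004)
        if k.sum()>3: print('%.3f n=%d z %s b %.3f..%.3f med b %.4f'%(lo,k.sum(),np.percentile(h[k],[2,20,50,80,98]).round(4),b[k].min(),b[k].max(),np.median(b[k])))
E
```

```text
3.575
L
-0.025 n=90 z [0.1483 0.149  0.1503 0.1518 0.1532] b -0.009..0.013 med b 0.0016
-0.021 n=290 z [0.1391 0.1428 0.1503 0.1526 0.1534] b -0.009..0.013 med b 0.0014
-0.017 n=577 z [0.1106 0.1158 0.1243 0.133  0.1519] b -0.009..0.013 med b 0.0008
-0.013 n=61 z [0.1098 0.1138 0.1225 0.1317 0.1396] b -0.009..-0.008 med b -0.0088
-0.009 n=19 z [0.1106 0.1122 0.1151 0.1167 0.1171] b -0.009..-0.007 med b -0.0086
-0.005 n=100 z [0.1106 0.1165 0.1474 0.1487 0.1499] b -0.009..0.008 med b -0.0008
-0.001 n=110 z [0.111  0.1165 0.1487 0.1494 0.15  ] b -0.009..0.009 med b -0.0029
0.003 n=125 z [0.1107 0.1166 0.1487 0.1497 0.1506] b -0.010..0.008 med b -0.0021
0.007 n=218 z [0.1131 0.117  0.1231 0.15   0.151 ] b -0.009..0.013 med b -0.0005
0.011 n=238 z [0.1132 0.1187 0.1247 0.1505 0.1517] b -0.010..0.013 med b -0.0006
0.015 n=319 z [0.1128 0.1248 0.1508 0.1537 0.1579] b -0.012..0.014 med b -0.0000
0.019 n=289 z [0.1134 0.1248 0.1524 0.1547 0.1577] b -0.013..0.014 med b -0.0017
0.023 n=274 z [0.1124 0.1245 0.1366 0.1569 0.1615] b -0.012..0.013 med b -0.0027
0.027 n=654 z [0.1064 0.1281 0.1559 
[... 952 characters left out ...]
2 0.1135 0.1198 0.1467 0.1478] b -0.009..0.013 med b 0.0050
0.007 n=275 z [0.1102 0.1148 0.1211 0.1469 0.1482] b -0.009..0.013 med b 0.0033
0.011 n=286 z [0.1101 0.1215 0.1469 0.1493 0.1545] b -0.010..0.014 med b 0.0040
0.015 n=287 z [0.1099 0.1213 0.1489 0.1512 0.1546] b -0.009..0.016 med b 0.0046
0.019 n=245 z [0.1106 0.1214 0.1371 0.1523 0.1562] b -0.011..0.016 med b 0.0048
0.023 n=658 z [0.1045 0.1238 0.1522 0.159  0.1617] b -0.011..0.015 med b 0.0068
0.027 n=1659 z [0.0748 0.1248 0.1669 0.1795 0.1851] b -0.017..0.020 med b 0.0109
0.031 n=402 z [0.0713 0.1228 0.1708 0.1853 0.1859] b -0.017..0.020 med b 0.0180
0.035 n=162 z [0.0737 0.1211 0.1665 0.1851 0.1858] b -0.016..0.020 med b 0.0189
```

View pics/w1b.png

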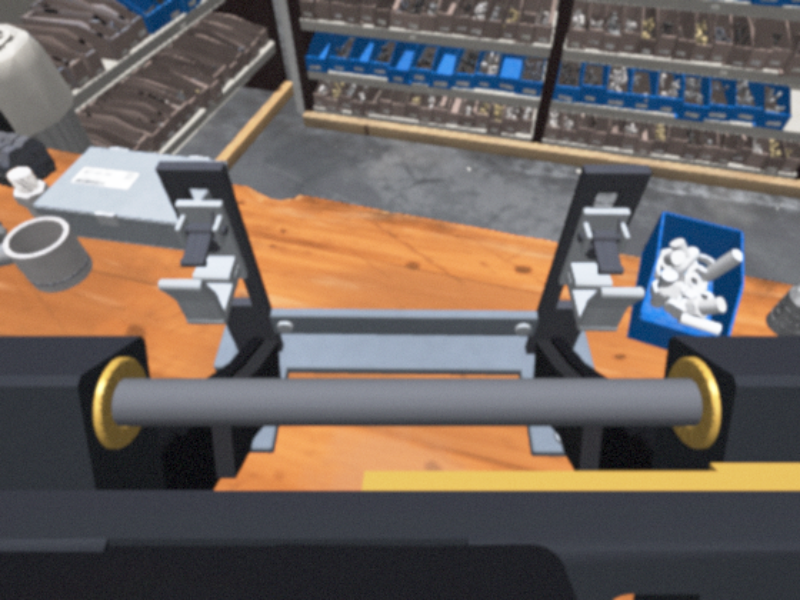

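The wrist picture shows the left hook at (205,285) and the right at (610,285). Both have shut keepers, the dark tongues at (195,245) and (605,250). The rims put the seat heights at about 0.125 (left) and 0.122 (right). I'll plot the side profiles to get the mouth centres.

```bash
python3 - <<'E'
from h import *
z=np.load('w1.npz'); P=np.load('P1.npy')
L=np.array([.6275,.069]);Rr=np.array([.6847,-.1535]); ey=(L-Rr)/np.linalg.norm(L-Rr); ex=np.array([ey[1],-ey[0]])
out=[]
for n,o in (('L',L),('R',Rr)):
    im=np.full((600,400,3),255,np.uint8)
    for k in range(0,21): # grid 5mm
        x=int((k*.005)*4000); 
        if x<400: cv2.line(im,(x,0),(x,599),(220,)*3 if k%2 else (150,)*3,1)
    for k in range(0,31):
        y=int(k*.005*4000); 
        if y<600: cv2.line(im,(0,y),(399,y),(220,)*3 if k%2 else (150,)*3,1)
    a=(P[...,:2]-o)@ex; b=(P[...,:2]-o)@ey; h=P[...,2]
    ok=(z['d']>0)&(abs(b-.002)<.014)&(a>-.05)&(a<.05)&(h>.07)&(h<.19)
    side=(b<-.0065) if n=='L' else (b>.0105)
    for m,c in ((ok&~side,(200,120,0)),(ok&side,(0,0,255))):
        for A,H in zip(a[m],h[m]):
            x,y=int((A+.05)*4000),int((.19-H)*4000)
            if 0<=x<400 and 0<=y<600: im[y-1:y+1,x-1:x+1]=c
    out.append(im)
cv2.imwrite('pics/prof.png',np.hstack(out))
E
```

```text
(no output)
```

View pics/prof.png

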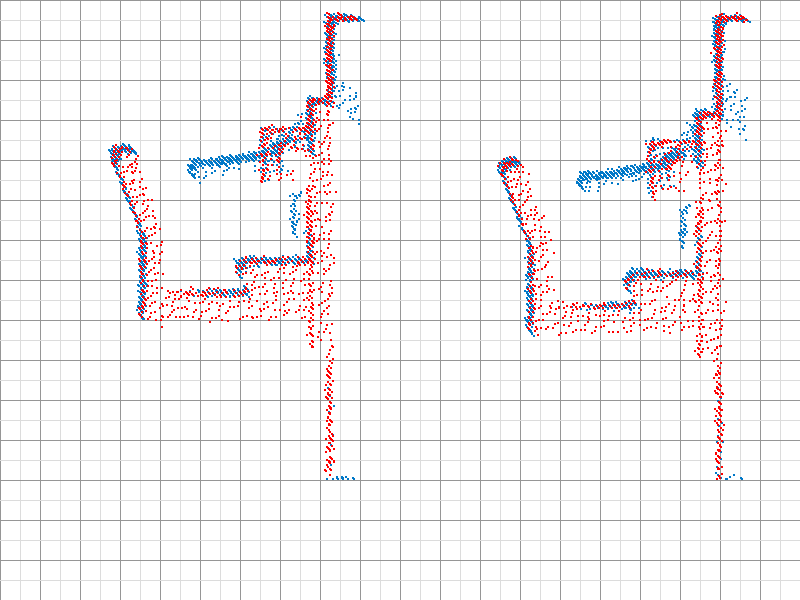

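The profiles give clean readings. The left mouth centre is at a≈0 with its floor at z 0.117. The right mouth centre is at a≈-2.7 mm with its floor at 0.1138. Next is a closer look at the manifold from above.

```bash
cat >> h.py <<'E'
_L=np.array([.6275,.069]);_R=np.array([.6847,-.1535]); _y=(_L-_R)/np.linalg.norm(_L-_R); _x=np.array([_y[1],-_y[0]])
HL=np.r_[_L+.002*_y,.1252]; HR=np.r_[_R-.0027*_x+.002*_y,.1218]
def frame(yaw,tilt=0):
    "manifold axes; tilt = rise of +y end"
    x=np.array([np.cos(yaw),np.sin(yaw),0]); y=np.array([-np.sin(yaw)*np.cos(tilt),np.cos(yaw)*np.cos(tilt),np.sin(tilt)])
    return np.stack([x,y,np.cross(x,y)],1)
def tool(F): return np.stack([F[:,1],F[:,0],-F[:,2]],1)
E
python3 - <<'E'
from h import *
r.move_l(r.observe()['ee_pos']+np.array([-.03,0,.06]),speed=.2)
F=frame(.116); p0=np.array([.439,-.0145,.24])
r.move_ptp(p0-.03*F[:,1],tool(F)); W=wristpose(); p,d=snap('wrist','w2'); P=cloud('wrist',d,W)
k=(d>0)&(P[...,2]>.034)&(P[...,2]<.046)&(abs(P[...,0]-.439)<.05)&(abs(P[...,1]+.0145)<.11)
n,lab,st,ce=cv2.connectedComponentsWithStats(k.astype(np.uint8)); i=1+st[1:,4].argmax()
q=P[lab==i]; print('top z',np.median(q[:,2]),len(q))
rc=cv2.minAreaRect((q[:,:2]*1000).astype(np.float32)); print(rc)
# pipes and ends
k=(d>0)&(abs(P[...,0]-.439)<.05)&(P[...,2]>.012)&(P[...,2]<.09)
A=P[k]; e=(A[:,:2]-np.array([.439,-.0145]))@F[:2,:2]; print('y extent',e[:,1].min(),e[:,1].max())
for a,b in((-.13,-.1),(.1,.13)):
    m=(e[:,1]>a)&(e[:,1]<b)&(A[:,2]>.03); print('pipe x mid',e[m,0].min() if m.any() else None,e[m,0].max() if m.any() else None,np.percentile(A[m,2],98) if m.any() else None)
print([(np.array(x['position']),x['confidence']) for x in finder.landmark_of('wrist','manifold_mid')[:2]],r.observe()['time'],r.observe()['ee_pos'])
E
```

```text
Traceback (most recent call last):
cell.Unreachable: the arm cannot follow that straight line within its joint ranges
```

```bash
python3 - <<'E'
from h import *
F=frame(.116); p0=np.array([.439,-.0145,.24])
r.move_ptp(p0-.03*F[:,1],tool(F)); W=wristpose(); p,d=snap('wrist','w2'); P=cloud('wrist',d,W)
k=(d>0)&(P[...,2]>.034)&(P[...,2]<.046)&(abs(P[...,0]-.439)<.05)&(abs(P[...,1]+.0145)<.11)
n,lab,st,ce=cv2.connectedComponentsWithStats(k.astype(np.uint8)); i=1+st[1:,4].argmax()
q=P[lab==i]; print('top z',np.median(q[:,2]),len(q))
rc=cv2.minAreaRect((q[:,:2]*1000).astype(np.float32)); print(rc)
k=(d>0)&(abs(P[...,0]-.439)<.05)&(P[...,2]>.012)&(P[...,2]<.09)
A=P[k]; e=(A[:,:2]-np.array([.439,-.0145]))@F[:2,:2]; print('y extent',e[:,1].min(),e[:,1].max())
for a,b in((-.13,-.1),(.1,.13)):
    m=(e[:,1]>a)&(e[:,1]<b)&(A[:,2]>.03); print('pipe x mid',e[m,0].min() if m.any() else None,e[m,0].max() if m.any() else None,np.percentile(A[m,2],98) if m.any() else None)
print([(np.array(x['position']),x['confidence']) for x in finder.landmark_of('wrist','manifold_mid')[:2]],r.observe()['time'],r.observe()['ee_pos'])
E
```

```text
top z 0.03944414859515488 8079
((436.8931884765625, -5.362953186035156), (35.95900344848633, 204.16464233398438), 7.375133991241455)
y extent -0.14179594603161605 0.12113704552670806
pipe x mid -0.006252233954198505 0.006761352557825782 0.036567242921251
pipe x mid -0.009452024837486675 0.006027676604098861 0.03659847612729127
[(array([ 0.4429, -0.0142,  0.0205]), 0.93)] 4.925 [ 0.442  -0.0444  0.2395]
```

View pics/w2.png

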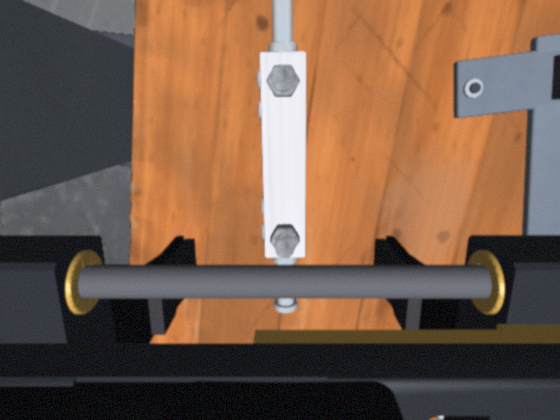

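The picture shows the manifold bar with nipples at (283,80) and (285,240), and the plugs on the left (-x) side. The bar measures 36.0 mm wide with yaw 0.129. Its collar was merged into the length, so I take the centre from the pipe end: (0.438,-0.0153). Now I'll grasp and lift.

```bash
python3 - <<'E'
from h import *
F=frame(.1287); T=tool(F); g=np.array([.4383,-.0153,.0])
gripper_to(.075,50)
r.move_ptp(g+[0,0,.15],T); r.move_l(g+[0,0,.075],speed=.15,stop_force=8)
s=r.observe(); print(s['ee_pos'],s['ft_force'])
f0=np.array(s['ft_force'])
gripper_to(.0,50); s=r.observe(); print(s['gripper_width'],s['grip_force'],s['ft_force'])
r.move_l(g+[0,0,.13],speed=.1); r.sleep(.3)
s=r.observe(); print('lift',s['ee_pos'],s['gripper_width'],np.array(s['ft_force'])-f0,s['moment'],s['time'])
E
```

```text
[ 0.4396 -0.0156  0.0762] [ 0.3555 -1.2012  0.1469]
0.03553534978043856 49.99787067063153 [0.3883 0.7774 1.3411]
lift [ 0.438  -0.0152  0.1295] 0.035690528873707904 [-0.0459  0.2428 -6.8318] [-0.0241 -0.1765  0.0411] 8.3417
```

```bash
cat >> h.py <<'E'
YAW=np.arctan2(-(HL-HR)[0],(HL-HR)[1]); TILT=np.arcsin((HL-HR)[2]/.23); FS=frame(YAW,TILT)
OFF=.0475
def tcp(h,dx=0,dy=0): return (HL+HR)/2+FS[:,2]*OFF+dx*FS[:,0]+dy*FS[:,1]+np.array([0,0,h])
E
python3 - <<'E'
from h import *
print(HL,HR,np.linalg.norm(HL-HR),YAW,TILT)
s=r.observe(); r.move_l(np.array([.4383,-.0153,.245]),speed=.2)
r.move_l(tcp(.07),tool(FS),speed=.2); r.sleep(.3)
s=r.observe(); print(s['time'],s['ee_pos']-tcp(.07),s['ft_force'],s['moment'])
W=wristpose(); p,d=snap('wrist','w3'); P=cloud('wrist',d,W)
np.savez('w3',P=P,d=d)
Q=(P-(HL+HR)/2)@FS   # stand coords, seat axis origin
ok=d>0
for y0 in (.095,.10,.105,.11,.115,.12,.125,.13):
    m=ok&(abs(Q[...,1]-y0)<.0025)&(Q[...,2]>.05)&(Q[...,2]<.09)&(abs(Q[...,0])<.03)
    if m.sum()>5: print(y0,m.sum(),'x',Q[m][:,0].min().round(4),Q[m][:,0].max().round(4),'top',np.percentile(Q[m][:,2],95).round(4))
m=ok&(Q[...,2]>.04)&(abs(Q[...,0])<.03); print('y max',Q[m][:,1].max(),'y min',Q[m][:,1].min())
E
```

```text
[0.627  0.0709 0.1252] [ 0.6816 -0.1522  0.1218] 0.22977584729470593 0.23987760806452743 0.014783147144811375
10.6083 [-0.0003 -0.0001  0.0004] [ 0.5074 -0.6651 -6.5276] [-0.0313 -0.1391 -0.0377]
0.095 611 x -0.0097 0.0106 top 0.0795
0.1 727 x -0.0082 0.0076 top 0.0784
0.105 496 x -0.0081 0.0075 top 0.0782
y max 0.11547731094188944 y min -0.017075525432412593
```

View pics/w3.png

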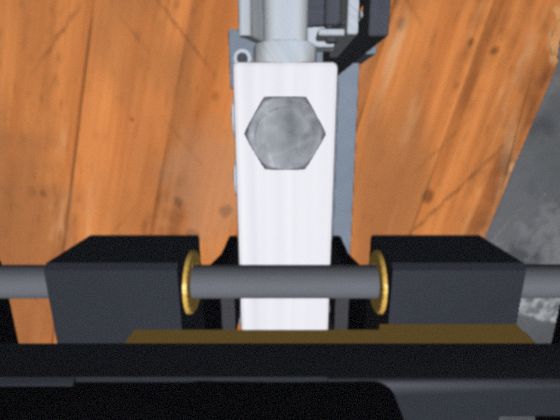

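The left pipe is centred over its mouth: x is -0.3 mm and the axis height matches. Descending now.

```bash
cat >> h.py <<'E'
def rep(n):
    s=r.observe(); F=(np.array(s['ee_pos'])-tcp(0))@FS
    m=np.array(s['moment'])@FS; print(n,'t%.2f'%s['time'],'pos',F*1000,'f',np.array(s['ft_force'])@FS,'m',m,'gw %.4f'%s['gripper_width']); return s
E
python3 - <<'E'
from h import *
r.move_l(tcp(.037),speed=.06); r.sleep(.2); s=rep('above'); f0=s['ft_force'][2]
for h in (.03,.024,.018,.012,.006,.003):
    hit=r.move_l(tcp(h),speed=.03,stop_force=14); s=rep(h)
    if hit or s['ft_force'][2]-f0>20: print('stop'); break
E
```

```text
above t11.56 pos [ 0.3075  0.5126 37.558 ] f [ 0.4785 -0.5216 -5.5858] m [-0.0528 -0.1584  0.0226] gw 0.0354
0.03 t11.94 pos [ 0.731   0.3797 30.9811] f [ 1.3324 -0.7709 -1.3991] m [-0.0697 -0.3977 -0.0475] gw 0.0356
0.024 t12.29 pos [-0.0659  0.3971 24.0281] f [0.2767 0.8296 1.0323] m [-0.0295 -0.1892 -0.03  ] gw 0.0358
0.018 t12.64 pos [-1.5392  0.1793 16.7632] f [-3.375  -0.3859  0.8548] m [ 0.0419  0.6513 -0.0231] gw 0.0360
0.012 t12.99 pos [-1.3172  0.0145 10.227 ] f [-3.5451 -0.2795 -5.8791] m [-0.1849  0.8269  0.0901] gw 0.0356
0.006 t13.34 pos [-1.0165  0.0182  4.4749] f [-3.7563 -0.3568 -9.3002] m [-0.2271  0.7352  0.1129] gw 0.0356
0.003 t13.59 pos [1.2064 0.2803 3.3254] f [ 0.5059  0.0587 -6.3638] m [-0.0061 -0.1434  0.0293] gw 0.0360
```

```bash
python3 - <<'E'
from h import *
r.sleep(.2); s=rep('start')
for h in np.arange(.002,-.0061,-.001):
    r.move_l(tcp(h),speed=.01,stop_force=8); r.sleep(.15); s=rep(round(h,4))
    if s['ft_force'][2]>1: break
E
```

```text
start t13.79 pos [0.8676 0.2016 3.6933] f [-0.1126  0.5054 -6.4369] m [-0.0717 -0.0611 -0.0078] gw 0.0355
0.002 t14.19 pos [0.0436 0.0424 2.0214] f [-0.4901 -0.2259 -6.1269] m [-0.0085 -0.1355  0.0236] gw 0.0356
0.001 t14.59 pos [0.0167 0.0228 1.0123] f [ 0.4954 -0.8133 -6.1209] m [-0.0754 -0.1057 -0.0278] gw 0.0353
0.0 t14.99 pos [ 0.023  -0.0288  0.0594] f [ 0.2508  0.4749 -5.4927] m [-0.0542 -0.1472  0.0261] gw 0.0355
-0.001 t15.39 pos [ 0.1376 -0.0197 -0.1972] f [-2.2561  1.3401  2.0517] m [ 0.0103  0.5279 -0.0126] gw 0.0357
```

```bash
python3 - <<'E'
from h import *
gripper_to(.0,60)
r.move_l(tcp(-.0015),speed=.01,stop_force=6); r.sleep(.2); rep('press')
r.move_l(tcp(.008),speed=.02,stop_force=16); r.sleep(.15); rep('up8')
for h in np.arange(.009,.0161,.001):
    hit=r.move_l(tcp(h),speed=.008,stop_force=10); r.sleep(.15); s=rep(round(h,4))
    mx=np.array(s['moment'])@FS[:,0]
    if s['ft_force'][2]<-18 or abs(mx)>1.0: break
E
```

```text
press t16.06 pos [ 0.1479  0.0016 -0.2826] f [-5.3105  1.0155  7.4681] m [ 0.0467  1.0069 -0.0086] gw 0.0355
up8 t16.83 pos [-0.0831  0.1456  7.7466] f [-0.018  -0.3661 -5.8243] m [-0.0807 -0.0911 -0.0374] gw 0.0357
0.009 t17.26 pos [0.0259 0.1466 9.0269] f [ 0.3851  0.1182 -7.618 ] m [-0.0274 -0.0969  0.0342] gw 0.0353
0.01 t17.68 pos [-0.0016  0.1644 10.0136] f [-0.1126  0.2872 -5.1358] m [-0.1074 -0.1369 -0.0532] gw 0.0356
0.011 t18.11 pos [ 0.001   0.1746 10.9821] f [ 0.3954 -0.477  -6.2377] m [-0.0445 -0.0133 -0.0188] gw 0.0355
0.012 t18.53 pos [-0.173   0.1664 11.6928] f [-0.2332  0.2478 -8.3405] m [-0.1568 -0.2152 -0.0413] gw 0.0355
0.013 t18.96 pos [-0.2195  0.191  11.9869] f [  4.6057  -0.2762 -18.7164] m [-0.3794 -0.8127  0.0031] gw 0.0353
```

Both keepers catch at the expected 11 mm lift, with the load shared. I'll pull a little more firmly, hold, lower and check.

```bash
python3 - <<'E'
from h import *
for h in (.0135,.014):
    r.move_l(tcp(h),speed=.005,stop_force=8); r.sleep(.4); s=rep(h)
    if s['ft_force'][2]<-24: break
r.move_l(tcp(.003),speed=.02); r.sleep(.1)
r.move_l(tcp(-.0004),speed=.01,stop_force=8); r.sleep(.3); rep('down')
gripper_to(.05,20); r.sleep(.4); rep('open')
gripper_to(.07)
r.move_l(tcp(.09),speed=.08,stop_force=6); rep('away')
T=tool(FS); b=tcp(.13)-.16*FS[:,0]
r.move_l(b,speed=.2)
f=-FS[:,0]; c=np.array([.656,-.042,.12]); e=np.radians(50)
V=lookat(c+.3*(np.cos(e)*f+np.sin(e)*np.array([0,0,1])),c)@np.linalg.inv(M)
try: r.move_ptp(V[:3,3],V[:3,:3])
except Exception as ex: print(ex)
W=wristpose(); p,d=snap('wrist','w4'); P=cloud('wrist',d,W); np.savez('w4',P=P,d=d); print(r.observe()['time'])
for y,H in ((.115,HL),(-.115,HR)):
    Q=(P-H)@frame(YAW); m=(d>0)&(abs(abs(Q[...,1])-.016)<.003)&(abs(Q[...,0])<.012)&(Q[...,2]>-.01)&(Q[...,2]<.03)
    print('pipe top above axis',np.percentile(Q[m][:,2],[50,90,98]) if m.any() else None)
    m=(d>0)&(abs(Q[...,1])<.005)&(abs(Q[...,0])<.006)&(Q[...,2]>-.0)&(Q[...,2]<.04); print('keeper z',np.percentile(Q[m][:,2],[5,50,95]) if m.any() else None)
cv2.imwrite('pics/w4b.png',cv2.resize(p[:,:,::-1],(800,600)))
E
```

```text
0.0135 t19.61 pos [-0.2645  0.1502 12.0528] f [  5.6268  -1.0645 -21.898 ] m [-0.4029 -1.1717 -0.0275] gw 0.0355
0.014 t20.26 pos [-0.2821  0.1523 12.1208] f [  5.7763  -2.0997 -24.5125] m [-0.4559 -1.3478  0.0127] gw 0.0358
down t21.85 pos [ 0.0819 -0.0237 -0.1446] f [-0.2108  0.1684 -3.5197] m [-0.1055  0.0848  0.0622] gw 0.0355
open t22.85 pos [-0.02   -0.0127 -0.4144] f [0.994  0.2114 0.0779] m [-0.0834 -0.1294  0.0203] gw 0.0499
away t24.81 pos [-0.3204  1.3313 89.227 ] f [-0.0405 -0.0421 -0.3472] m [-0.059  -0.1579 -0.0592] gw 0.0699
27.1667
pipe top above axis [0.0058 0.0075 0.008 ]
keeper z [0.0063 0.023  0.0246]
pipe top above axis [0.0052 0.0078 0.01  ]
keeper z [0.0068 0.0236 0.0251]
```

View pics/w4b.png

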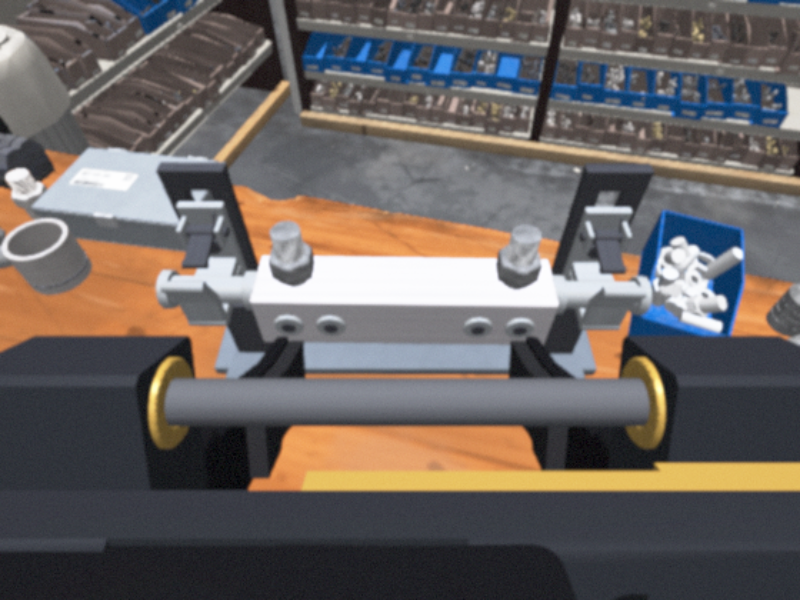

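The picture shows the manifold seated in both hooks at (205,290) and (600,290), plugs facing the robot. Both keepers, at (197,245) and (607,252), are shut over the pipes, and the robot is clear.

```bash
python3 -c "
from h import *
print(r.close_job())"
```

```text
the job is handed in; nothing more can be done
None
```

The manifold is hanging in both hooks, plugged face towards you, with both keepers shut; I pulled up on it with about 18 N in total before letting go and both held, no hook's load came near 25 N by the wrist readings, and the job is handed in at about 27 s.

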